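# Service the slug collector: tip its cup empty, draw the filter plate and present it

### The job

Service the slug collector that stands between the press and the controller: with its crank tip the small steel cup right over so that all five brass slugs drop into the scrap pan, and bring the cup back fully upright; only then lift the grey cover flap until it stands open and draw out the filter plate hidden beneath it. Present the plate for inspection and finish while still holding it: hanging upright and still, its lower edge about 20 cm or more above the worktop, and given a quarter turn so that one mesh face looks the same way as the collector's louvred front. Leave the slugs in the pan and do not disturb the parts pot, the pick-up valve or the blower standing near by.

Things in the scene. Friction and masses are not known exactly. Their poses are not given: they have to be found in the camera images.
- cup (a joint): tilt of the slug cup, rad: 0 = upright, at its stop; grows as the cup tips sideways, away from the housing, over the pan; 2.53 = far stop, mouth well down. The slugs come out reliably only at about 2.4 or more. A stiff pivot: the cup stays at whatever angle it is left; about 2 N at the crank pin turns it.
- collector: slug collector, clamped to the worktop: grey housing 100 (x) x 92 (y) x 86 mm high with a flat aluminium deck, steel cup hung at its +y side, grey flap on the deck. Origin on the worktop under the middle of the housing; x from its front (crank and flap bar) to its rear, y from the housing towards cup and pan, z up.
- cup_axis (a point): point on the cup's level pivot axis (along the collector's x) in the plane in which crank_pin travels, 60 mm above the worktop; fixed to the collector, same axes.
- crank_pin (a point): middle of the crank's handle: a black round level pin, 10 mm thick, about 40 long, parallel to the pivot axis, 26 mm in front of the housing. Moves on a 42 mm circle about cup_axis: cup upright, 32 mm to -y of the axis and 27 above it; then over the top; fully tipped, 42 mm to +y and 4 below. It turns with the cup, so a pinch must let it turn between the fingers.
- flap (a joint): opening of the cover flap, rad: 0 = shut, flat on the deck; 1.57 = standing upright at the rear; 1.75 = stop. A friction hinge: it stays where it is left; about 1 N at the bar lifts it.
- flap_hinge (a point): middle of the flap's hinge axis (along y), at the rear edge of the deck and at deck height (86 mm); fixed to the collector, same axes. The flap is a grey hood 90 long (x) x 56 wide (y) x 34 mm high, which shut lies in front of this point and hides the filter plate; it swings up and to the rear.
- flap_bar (a point): centre of the steel pull bar on the front of the flap: round, 10 mm thick, 30 mm long, along y, with free ends, held 16 mm in front of the hood by two stems 18 mm apart. Shut, it is 106 mm in front of and 26 mm above flap_hinge; it moves on a circle of 109 mm radius about the hinge axis.
- filter_tab (a point): centre of the filter plate's pull tab; tab 26 wide (x) x 8 thick (y), mesh faces square to y, z up. Home, the tab stands 26 mm above the deck (this point 13), free on both y sides, 54 mm in front of flap_hinge, its axes the collector's; below it the plate is in a slot 50 mm deep with 1.5 mm play a side and pulls straight up.
- filter_plate: the filter plate: aluminium frame 60 wide (x) x 8 thick (y) x 50 mm high with wire mesh, and the tab on top, 76 mm in all, about 60 g; origin at the middle of its lower edge, 63 mm below filter_tab, same axes
- pan_floor (a point): middle of the inner floor of the scrap pan: open steel pan 92 (x) x 100 (y) x 22 mm high, loose, heavy (0.4 kg), set under the cup and beyond it; axes like the collector's
- pot: bystander: round screw-top parts pot, 42 mm wide, 20 high; origin at the middle of its underside
- valve: bystander: black waisted pick-up valve, 26 mm wide, 32 high; origin at the middle of its underside
- blower: bystander: black rubber dust blower, 50 mm wide, 98 high; origin at the middle of its underside
- slug0_mid (a point): centre of brass slug 1 of 5: a plain disc 12.4 mm across, 9 mm thick; at the start it lies in the cup
- slug1_mid (a point): centre of brass slug 2 of 5: a plain disc 12.4 mm across, 9 mm thick; at the start it lies in the cup
- slug2_mid (a point): centre of brass slug 3 of 5: a plain disc 12.4 mm across, 9 mm thick; at the start it lies in the cup
- slug3_mid (a point): centre of brass slug 4 of 5: a plain disc 12.4 mm across, 9 mm thick; at the start it lies in the cup
- slug4_mid (a point): centre of brass slug 5 of 5: a plain disc 12.4 mm across, 9 mm thick; at the start it lies in the cup

How it is judged (in metres and radians):
On the way, in this order (a step that is already met when the one before it is completed fails the run):
1. the cup is tipped and all five slugs lie in the scrap pan (value of joint cup above 1 rad and z of each of slug0_mid, slug1_mid, slug2_mid, slug3_mid, slug4_mid in the frame of pan_floor below 0.02 m and x of slug0_mid in the frame of pan_floor between -0.045 and 0.045 m and y of slug0_mid in the frame of pan_floor between -0.049 and 0.049 m and x of slug1_mid in the frame of pan_floor between -0.045 and 0.045 m and y of slug1_mid in the frame of pan_floor between -0.049 and 0.049 m and x of slug2_mid in the frame of pan_floor between -0.045 and 0.045 m and y of slug2_mid in the frame of pan_floor between -0.049 and 0.049 m and x of slug3_mid in the frame of pan_floor between -0.045 and 0.045 m and y of slug3_mid in the frame of pan_floor between -0.049 and 0.049 m and x of slug4_mid in the frame of pan_floor between -0.045 and 0.045 m and y of slug4_mid in the frame of pan_floor between -0.049 and 0.049 m), for 0.2 s.
2. the cup is cranked back upright (value of joint cup below 0.15 rad), for 0.2 s.
3. the cover flap stands open (value of joint flap above 1.3 rad), for 0.2 s.
4. the filter plate is drawn clear of its slot (z of filter_tab in the frame of flap_hinge above 0.066 m), for 0.1 s.
At the end, for the whole second after the job is handed in: Filter plate held by the gripper alone: lower edge over 18 cm above the worktop, upright within 0.25 rad, still, its mesh faces parallel to the collector's front within 0.4 rad; cup upright (within 0.15 rad), all five slugs in the pan (height (world z) of filter_plate above 0.18 m and angle between filter_tab's own z axis and vertical below 0.25 rad and angle between the y axis of filter_tab and the x axis of collector, either way round below 0.4 rad and linear speed of filter_plate below 0.03 m/s and contact force between the fingers and filter_plate above 0.8 N and contact force between filter_plate and collector below 0.1 N and value of joint cup below 0.15 rad and z of each of slug0_mid, slug1_mid, slug2_mid, slug3_mid, slug4_mid in the frame of pan_floor below 0.02 m and x of slug0_mid in the frame of pan_floor between -0.045 and 0.045 m and y of slug0_mid in the frame of pan_floor between -0.049 and 0.049 m and x of slug1_mid in the frame of pan_floor between -0.045 and 0.045 m and y of slug1_mid in the frame of pan_floor between -0.049 and 0.049 m and x of slug2_mid in the frame of pan_floor between -0.045 and 0.045 m and y of slug2_mid in the frame of pan_floor between -0.049 and 0.049 m and x of slug3_mid in the frame of pan_floor between -0.045 and 0.045 m and y of slug3_mid in the frame of pan_floor between -0.049 and 0.049 m and x of slug4_mid in the frame of pan_floor between -0.045 and 0.045 m and y of slug4_mid in the frame of pan_floor between -0.049 and 0.049 m); the arm keeps its last pose, push and grip.
It fails at once if the parts pot is moved more than 3 cm (distance of pot from where it was at the start of the episode above 0.03 m).
It fails at once if the pick-up valve is moved more than 3 cm (distance of valve from where it was at the start of the episode above 0.03 m).
It fails at once if the blower is moved more than 3 cm (distance of blower from where it was at the start of the episode above 0.03 m).
It also fails if it takes over 72 s, if anything falls off the work surface, if the arm or the gripper's body presses on something with over 40 N, if the wrist force passes 120 N, or if a joint passes its speed limit or range.

### The arm

A 6-joint arm with a two-finger parallel gripper is mounted at the origin on a cart in front of the work surface, level with it; the furniture and walls round the work are solid. World frame = base frame: x ahead of the robot, y to its left, z up, the work surface at z = 0. Lengths are in mm, angles in rad, forces in N, time in s.
With the tool pointing down it reaches from about 375 to 900 mm from the base axis. Payload 3.1 kg.
Tool frame: the origin (TCP) lies at the very end of the fingers, on their centre line; the grasp point (between the pads) lies 19 mm behind it; z points along the fingers, y is the line along which they close (so a half turn about z gives the same grasp; the last joint's range is limited). The gripper opens to 85 mm and grips with 20 to 120 N. Pads are 22 mm wide; open, the fingers measure 114 mm over their backs; the gripper's body (76 mm by 85 mm) begins 54 mm behind the grasp point. The pads swing forward as they close: fully open they stand 13 mm farther back than shut.
Start: joints at [-1.401, 0.527, 1.433, -0, 1.181, -0.178], TCP at [213.041, -587.546, 231.31] pointing down, gripper open.
Joint ranges: [-3.08, 3.08], [-0.75, 2.2], [0.22, 2.44], [-1.43, 4.57], [0, 2.65], [-2.85, 2.85]. Speed limits (rad/s): [2.79, 2.79, 3.14, 3.14, 3.14, 3.14].

### API

Orientations are given as a rotation vector (axis times angle).
In Python, from rig import r, capture, calibration, job gives the robot as it stands.
- The arm moves only by the tool send_rows, never from a script. Its argument "moves" is one flat list of numbers, 4 for each row, row after row: the shift along the world's x, y, z in m, then the turn about the world's z in rad. In form: [dx, dy, dz, spin, dx, dy, dz, spin, ...]. A call has exactly 8 rows; each row is the pose to reach, as a shift and turn from the pose commanded when the call began; what a row does not reach only later rows make up. A row lasts 1/12 s, in which the tool goes at most 41.7 mm and 7.16 degrees, less where a joint would pass 70% of its speed; a pose out of reach is approached as far as the arm can. A call with a gripper value outside its range is refused whole. "hand" is the closure, from -1 (fully open) to 1 (shut), set as the call begins (left out, the last holds). The fingers move at their own pace and stop on an object; "newtons" is the grip in N (left out, the last holds). Time passes only in rows, so rows that repeat a pose let the fingers close, or fill a call up. It gives the time, the measured TCP pose, the force, the opening and the grip force at its end, in the units of the state.
- r.state(): the state, without advancing time (a new reading comes with each control period).
- capture(name): name is "scene" or "top" or "wrist"; returns (picture, depth): 480x640x3 uint8, red, green, blue; 480x640 float32, mm along the optical axis (not along the pixel's ray), 0 where there is no reading.
- calibration(name): a dict with "intrinsics" (3x3 intrinsics, pixels), "camera_from_world" (4x4, takes a point from world to camera coordinates). Camera axes: x right, y up, looking along -z (the intrinsics and any distortion apply to the point x, -y, -z); pixel columns grow to the right and rows downward; lengths in mm; the calibration is good to about 2 mm. A picture is of the moment at which its call begins: read the wrist's pose just before it. calibration takes no time and is no camera call; for the wrist camera it gives the pose at the moment of the call.
- job.job_done(): hands the job in; it is judged then, once.
The state is a dict: "t": time; "joints": joint angles; "dq": joint speeds; "tau": joint torques, N m; "eef_pos": TCP position; "tcp_rot": TCP orientation; "ft_force": force on the tool from outside, world axes, zero at the start; "moment": the same for the moment, N m; "gripper_width": finger opening in mm; "grip_force": force on a finger pad.
Only numpy, scipy, OpenCV 4.12 (cv2) and the standard library are available. Lean on these libraries where they do the work, as an engineer would, in place of code of your own. Each camera call takes 0.05 s, during which the arm holds its last target. There are 200 camera calls.

## Working session

There is one attempt and no reset: what is moved stays moved. The work goes in short steps, Python scripts to look and compute and a tool call to move; the robot and the scene stay as the last step left them, time stands still between calls to the robot, and variables do not carry over. Pictures are saved under pics/ and viewed, at most 10 in all, crops included, and the job is handed in when it is done.

Besides the shell and the picture viewer there is one more tool, called after "Call:" by a JSON object that holds its "fn" and its "kwargs", one argument or row to a line. send_rows: Moves the arm, as the interface text tells. Its arguments: {"type":"object","properties":{"moves":{"type":"array","items":{"type":"number"}},"hand":{"type":"number"},"newtons":{"type":"number"}},"required":["moves"]}

```bash
mkdir -p pics && cat > h.py <<'E'
import numpy as np, cv2
from rig import r, capture, calibration, job
def snap(cam, fn):
    c=calibration(cam); im,d=capture(cam)
    cv2.imwrite(f'pics/{fn}.png',im[:,:,::-1]); np.savez(f'pics/{fn}.npz',d=d,K=c['intrinsics'],T=c['camera_from_world'])
    return im,d
def w(fn,u,v,depth=None,z=None):
    f=np.load(f'pics/{fn}.npz');K=np.array(f['K']);Ti=np.linalg.inv(f['T'])
    ray=np.linalg.inv(K)@[u,v,1]; ray=ray*[1,-1,-1]
    o=Ti[:3,3]; dr=Ti[:3,:3]@ray
    if z is not None: return o+dr*(z-o[2])/dr[2]
    if depth is None: 
        p=f['d'][int(v)-1:int(v)+2,int(u)-1:int(u)+2]; depth=np.median(p[p>0])
    return o+dr*depth
E
python3 - <<'E'
from h import *
for c in('scene','top'): snap(c,c+'0'); k=calibration(c); print(c,k.keys(),np.linalg.inv(k['camera_from_world'])[:3,3])
print(r.state())
E
```

```text
scene dict_keys(['intrinsics', 'camera_from_world']) [   63.2175382  -1041.03674696   650.14430654]
top dict_keys(['intrinsics', 'camera_from_world']) [ 401.78056863 -203.54606348 1038.25352202]
{'t': 0.1, 'joints': array([-1.40145837e+00,  5.28411812e-01,  1.43381586e+00,  2.74523841e-05,
        1.18140514e+00, -1.78491336e-01]), 'dq': array([-0.00232849, -0.00014376, -0.00383101, -0.00071656, -0.00011095,
        0.00169569]), 'tau': array([ 3.20287172e-04, -4.43303633e+01, -1.78586680e+01, -2.76778874e-04,
        3.90691464e-03, -1.08534374e-05]), 'eef_pos': array([ 212.96193644, -586.88912713,  230.39449838]), 'tcp_rot': array([-3.09219510e+00, -5.43249703e-01, -5.45081753e-05]), 'ft_force': array([ 0.09912876, -0.6698481 ,  0.11504949]), 'moment': array([-0.02093961,  0.08031752, -0.02616671]), 'grip_force': 0.0, 'gripper_width': 85.26246862515228}
```

View pics/top0.png

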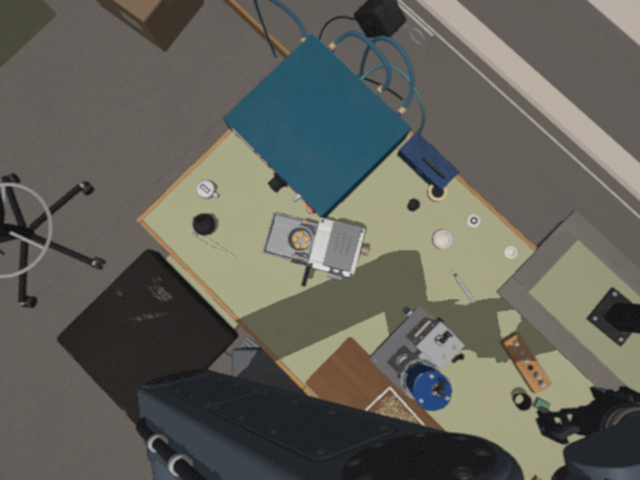

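View pics/scene0.png

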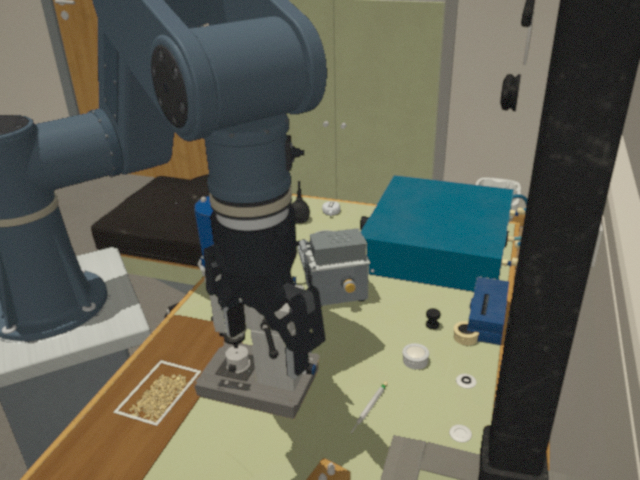

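```bash
python3 - <<'E'
from h import *
im=cv2.imread('pics/top0.png')[200:300,250:390]
cv2.imwrite('pics/c1.png',cv2.resize(im,None,fx=5.7,fy=5.7,interpolation=cv2.INTER_CUBIC))
T=np.load('pics/top0.npz')['T'];print(T.round(3))
E
```

```text
[[-8.00000e-03 -1.00000e+00 -2.10000e-02 -1.78916e+02]
 [ 9.96000e-01 -9.00000e-03  9.40000e-02 -4.99664e+02]
 [-9.40000e-02 -2.00000e-02  9.95000e-01 -9.99577e+02]
 [ 0.00000e+00  0.00000e+00  0.00000e+00  1.00000e+00]]
```

View pics/c1.png

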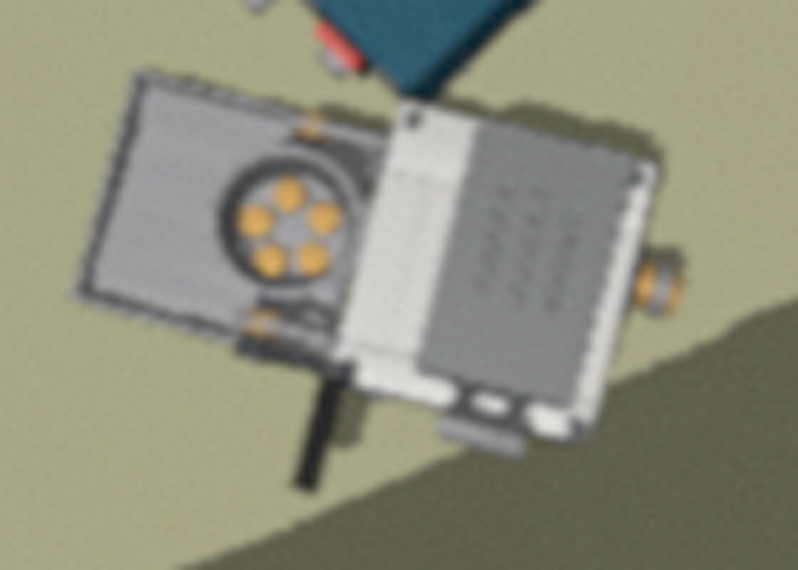

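```bash
cat >> h.py <<'E'
def c1(u,v,z=None): return w('top0',250+(u+.5)/5.7-.5,200+(v+.5)/5.7-.5,z=z)
E
python3 - <<'E'
from h import *
P={k:c1(*k,z=86) for k in[(405,100),(658,165),(590,437),(337,362)]}
q=list(P.values())
for k,p in P.items(): print(k,p.round(1))
c=sum(q)/4
print('c',c,[np.linalg.norm(q[i]-q[i-1]).round(1) for i in range(4)])
fx=(q[0]-q[3]+q[1]-q[2]);print('yaw',np.arctan2(fx[1],fx[0]))
fy=(q[0]-q[1]+q[3]-q[2]);print('yaw',np.arctan2(-fy[0],fy[1]))
print('bar',c1(443,430,112),c1(522,450,112),'depth',c1(482,440))
print('pin',c1(305,488,87),c1(340,375,87),c1(322,430))
print('deck depth',c1(400,250),c1(500,250))
E
```

```text
(405, 100) [ 544.4 -185.8   86. ]
(658, 165) [ 519.9 -276.3   86. ]
(590, 437) [ 422.9 -250.6   86. ]
(337, 362) [ 450.3 -160.8   86. ]
c [ 484.37878302 -218.40068158   86.        ] [np.float64(97.4), np.float64(93.8), np.float64(100.4), np.float64(93.9)]
yaw -0.25925071882461537
yaw -0.2803191543428519
bar [ 425.12000883 -198.57292522  112.        ] [ 418.00435698 -225.80208882  112.        ] depth [ 421.46142299 -211.98089496  116.67333812]
pin [ 405.60156611 -149.27751258   87.        ] [ 445.59932618 -161.92353082   87.        ] [ 425.97074678 -155.6635269    91.94395016]
deck depth [ 490.18718444 -183.62242279   86.27584032] [ 486.60155312 -218.81201216  121.37273755]
```

```bash
python3 - <<'E'
from h import *
for u,v in [(432,388),(410,375),(430,340),(520,400),(400,330),(320,140),(300,200),(277,183),(205,223),(207,188),(442,239),(413,204),(350,370),(395,405)]: print((u,v),w('top0',u,v).round(0))
# heights in the corridor
f=np.load('pics/top0.npz');d=f['d'];uu,vv=np.meshgrid(np.arange(640),np.arange(480))
K=f['K'];Ti=np.linalg.inv(f['T']);ray=np.stack([uu,vv,uu*0+1],-1)@np.linalg.inv(K).T*[1,-1,-1]
p=(ray*d[...,None])@Ti[:3,:3].T+Ti[:3,3]
for y in range(-600,150,50):
  print(y,[int(p[...,2][(d>0)&(abs(p[...,1]-y)<25)&(abs(p[...,0]-x)<25)].max(initial=-1)) for x in range(250,700,50)])
k=calibration('wrist');print(np.linalg.inv(k['camera_from_world']).round(2), k['intrinsics'])
E
```

```text
(432, 388) [ 249. -356.  311.]
(410, 375) [ 257. -333.  250.]
(430, 340) [ 305. -384.  173.]
(520, 400) [ 158. -608.    0.]
(400, 330) [ 310. -351.   31.]
(320, 140) [ 707. -186.   86.]
(300, 200) [ 596. -138.    1.]
(277, 183) [622. -93.  61.]
(205, 223) [540.  63.  49.]
(207, 188) [622.  67.  20.]
(442, 239) [ 503. -448.   21.]
(413, 204) [ 579. -385.   31.]
(350, 370) [ 223. -245.    5.]
(395, 405) [ 150. -340.    9.]
-600 [442, 43, 16, 16, 17, 7, 5, -1, -1]
-550 [524, 30, 5, 13, 5, 6, 7, 7, -1]
-500 [601, 6, 12, 11, 10, 5, 8, 7, 49]
-450 [617, 176, 55, 5, 8, 25, 6, 50, 51]
-400 [599, 202, 176, 6, 6, 6, 35, 35, 50]
-350 [334, 234, 34, 5, 6, 5, 9, 6, 6]
-300 [223, 817, 5, 6, 59, 83, 6, 6, 89]
-250 [11, 817, 6, 119, 125, 124, 121, 89, 90]
-200 [9, 802, 7, 120, 124, 125, 123, 90, 89]
-150 [713, 754, 8, 96, 97, 88, 91, 89, 90]
-100 [670, 670, 6, 5, 69, 77, 26, 89, 90]
-50 [611, 585, 6, 6, 22, 27, 26, 59, 87]
0 [525, 51, 45, 8, 7, 8, 5, 7, 4]
50 [420, 54, 54, 37, 6, 40, 100, 23, 23]
100 [335, 54, 56, 54, 49, 38, 57, 23, 22]
[[ 3.4000e-01  9.0000e-01  2.8000e-01  2.8527e+02]
 [-9.4000e-01  3.3000e-01  1.0000e-01 -5.6042e+02]
 [-0.0000e+00 -3.0000e-01  9.5000e-01  3.7385e+02]
 [ 0.0000e+00  0.0000e+00  0.0000e+00  1.0000e+00]] [[398.19332744   0.         315.16191833]
 [  0.         398.19332744 241.39834598]
 [  0.           0.           1.        ]]
```

Call:
{"fn": "send_rows", "kwargs": {
  "moves": [0.04, 0.01, 0.02, -0.1, 0.08, 0.02, 0.04, -0.2, 0.12, 0.03, 0.06, -0.3, 0.16, 0.05, 0.07, -0.4, 0.2, 0.07, 0.07, -0.5, 0.23, 0.1, 0.07, -0.61, 0.25, 0.13, 0.07, -0.61, 0.26, 0.16, 0.07, -0.61],
  "hand": -0.2,
  "newtons": 20
}}

```text
t: 0.77
eef_pos: [474.7, -428.6, 300.5]
tcp_rot: [3.114, -0.41, 0.002]
ft_force: [0.7, -0.4, 0.1]
gripper_width: 51.2
grip_force: 0.0
```

Call:
{"fn": "send_rows", "kwargs": {
  "moves": [0, 0.04, 0, 0, 0, 0.08, 0, 0, -0.01, 0.12, 0, 0, -0.02, 0.16, 0, 0, -0.03, 0.2, 0, 0, -0.04, 0.23, 0, 0, -0.04, 0.25, 0, 0, -0.04, 0.25, 0, 0]
}}

```text
t: 1.43
eef_pos: [430.4, -174.8, 301.0]
tcp_rot: [-3.113, 0.405, 0.004]
ft_force: [-0.4, -0.2, -0.1]
gripper_width: 51.3
grip_force: 0.0
```

```bash
python3 - <<'E'
from h import *
s=r.state();print(s['t'],s['eef_pos'],s['tcp_rot'],s['joints'],s['gripper_width'])
snap('wrist','w1')
E
```

```text
1.4333 [ 430.38744543 -174.82406876  300.9995386 ] [-3.11258505  0.40491856  0.00392134] [-6.27940547e-01  2.22322844e-01  1.72468497e+00  1.33640357e-03
  1.19810775e+00  1.20109549e+00] 51.256076374036816
```

View pics/w1.png

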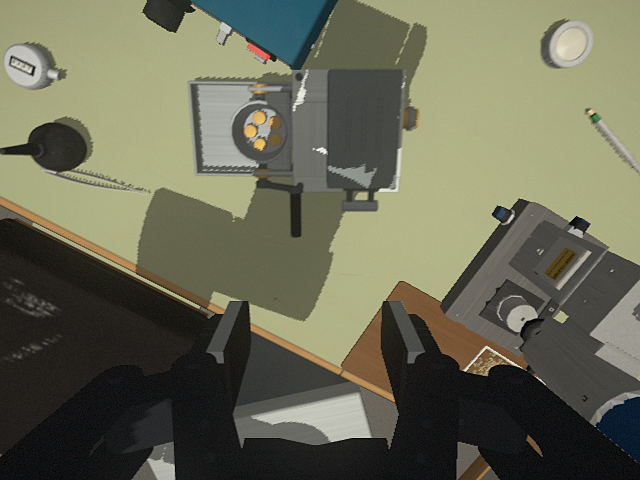

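```bash
python3 - <<'E'
from h import *
f=lambda u,v,z:print((u,v),w('w1',u,v,z=z).round(1))
for a in[(293,70,86),(403,70,86),(398,191,86),(293,191,86),(342,206,112),(379,206,112),(360,206,112),(295.5,237,87),(295.5,190,87),(295.5,212,87),(192,82,22),(196,175,22)]: f(*a)
print(w('w1',295,215),w('w1',360,206),w('w1',310,120))
E
```

```text
(293, 70) [ 544.1 -184.6   86. ]
(403, 70) [ 520.6 -272.8   86. ]
(398, 191) [ 422.1 -249.    86. ]
(293, 191) [ 446.5 -157.    86. ]
(342, 206) [ 427.7 -196.5  112. ]
(379, 206) [ 419.6 -226.9  112. ]
(360, 206) [ 423.8 -211.3  112. ]
(295.5, 237) [ 404.2 -147.4   87. ]
(295.5, 190) [ 447.  -159.5   87. ]
(295.5, 212) [ 427.3 -154.    87. ]
(192, 82) [566.1 -83.5  22. ]
(196, 175) [478.8 -55.8  22. ]
[ 426.05360689 -153.43848402   92.86503535] [ 425.0700189  -211.02715997  117.30636729] [ 502.09120944 -187.94427515   86.75928837]
```

Call:
{"fn": "send_rows", "kwargs": {
  "moves": [-0.003, 0.01, -0.03, 0, -0.006, 0.022, -0.07, 0, -0.006, 0.022, -0.11, 0, -0.006, 0.022, -0.14, 0, -0.006, 0.022, -0.17, 0, -0.006, 0.022, -0.195, 0, -0.006, 0.022, -0.21, 0, -0.006, 0.022, -0.225, 0],
  "hand": 0.3
}}

```text
t: 2.15
eef_pos: [426.5, -158.8, 74.3]
tcp_rot: [-3.114, 0.412, 0.001]
ft_force: [-0.1, 0.2, 0.5]
gripper_width: 29.5
grip_force: 0.0
```

Call:
{"fn": "send_rows", "kwargs": {
  "moves": [0, 0, 0, 0, 0, 0, 0, 0, 0, 0, 0, 0, 0, 0, 0, 0, 0, 0, 0, 0, 0, 0, 0, 0, 0, 0, 0, 0, 0, 0, 0, 0],
  "hand": 1
}}

```text
t: 2.82
eef_pos: [426.4, -154.0, 74.8]
tcp_rot: [-3.107, 0.416, 0.004]
ft_force: [11.3, 15.6, -19.0]
gripper_width: 8.6
grip_force: 20.7
```

```bash
python3 - <<'E'
from h import *
s=r.state();print(s['t'],s['eef_pos'],s['tcp_rot'],s['grip_force'],s['gripper_width'],s['ft_force'])
snap('wrist','w2')
e=np.array([.257,.966])
for th in [0,.3,.6,.9,1.2,1.5,1.8,2.1,2.3,2.5]:
  a=np.arctan2(27,-32)-th; y,z=42*np.cos(a)+32,42*np.sin(a)-27
  print(th,(e*y/1000).round(3),round(z/1000,3))
E
```

```text
2.8167 [ 426.35524877 -153.95106095   74.80976116] [-3.1072359   0.41576491  0.00369236] 20.740351527929306 8.55788850982463 [ 11.31294159  15.62520115 -19.0488488 ]
0 [-0. -0.] 0.0
0.3 [0.002 0.009] 0.008
0.6 [0.005 0.02 ] 0.013
0.9 [0.009 0.032] 0.015
1.2 [0.012 0.044] 0.013
1.5 [0.015 0.055] 0.007
1.8 [0.017 0.063] -0.002
2.1 [0.018 0.069] -0.013
2.3 [0.019 0.071] -0.021
2.5 [0.019 0.071] -0.029
```

View pics/w2.png

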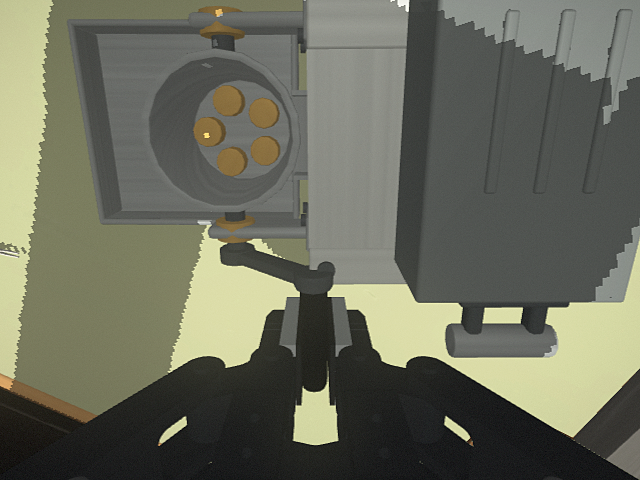

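```bash
python3 - <<'E'
import numpy as np
e=np.array([.257,.966])
def p(th):
  a=np.arctan2(27,-32)-th; y,z=42*np.cos(a)+32,42*np.sin(a)-27
  return np.array([*(e*y),z])
for lo in (0,.85,1.7):
  print([list((p(t)-p(lo)).round(0)) for t in np.linspace(lo,lo+.85,9)[1:].clip(0,2.55)])
E
```

```text
[[np.float64(1.0), np.float64(3.0), np.float64(3.0)], [np.float64(2.0), np.float64(6.0), np.float64(6.0)], [np.float64(3.0), np.float64(10.0), np.float64(9.0)], [np.float64(4.0), np.float64(14.0), np.float64(11.0)], [np.float64(5.0), np.float64(18.0), np.float64(13.0)], [np.float64(6.0), np.float64(22.0), np.float64(14.0)], [np.float64(7.0), np.float64(26.0), np.float64(15.0)], [np.float64(8.0), np.float64(30.0), np.float64(15.0)]]
[[np.float64(1.0), np.float64(4.0), np.float64(-0.0)], [np.float64(2.0), np.float64(9.0), np.float64(-1.0)], [np.float64(3.0), np.float64(13.0), np.float64(-2.0)], [np.float64(4.0), np.float64(17.0), np.float64(-3.0)], [np.float64(5.0), np.float64(21.0), np.float64(-5.0)], [np.float64(6.0), np.float64(24.0), np.float64(-8.0)], [np.float64(7.0), np.float64(28.0), np.float64(-11.0)], [np.float64(8.0), np.float64(31.0), np.float64(-14.0)]]
[[np.float64(1.0), np.float64(3.0), np.float64(-3.0)], [np.float64(1.0), np.float64(5.0), np.float64(-7.0)], [np.float64(2.0), np.float64(7.0), np.float64(-11.0)], [np.float64(2.0), np.float64(9.0), np.float64(-15.0)], [np.float64(3.0), np.float64(10.0), np.float64(-20.0)], [np.float64(3.0), np.float64(10.0), np.float64(-24.0)], [np.float64(3.0), np.float64(11.0), np.float64(-28.0)], [np.float64(3.0), np.float64(10.0), np.float64(-33.0)]]
```

Call:
{"fn": "send_rows", "kwargs": {
  "moves": [0.001, 0.003, 0.003, 0, 0.002, 0.006, 0.006, 0, 0.003, 0.01, 0.009, 0, 0.004, 0.014, 0.011, 0, 0.005, 0.018, 0.013, 0, 0.006, 0.022, 0.014, 0, 0.007, 0.026, 0.015, 0, 0.008, 0.03, 0.015, 0]
}}

```text
t: 3.53
eef_pos: [433.3, -127.9, 91.9]
tcp_rot: [3.114, -0.409, -0.003]
ft_force: [-5.5, -3.2, 0.9]
gripper_width: 8.9
grip_force: 20.8
```

Call:
{"fn": "send_rows", "kwargs": {
  "moves": [0.001, 0.004, 0, 0, 0.002, 0.009, -0.001, 0, 0.003, 0.013, -0.002, 0, 0.004, 0.017, -0.003, 0, 0.005, 0.021, -0.005, 0, 0.006, 0.024, -0.008, 0, 0.007, 0.028, -0.011, 0, 0.008, 0.031, -0.014, 0]
}}

```text
t: 4.2
eef_pos: [442.3, -96.3, 79.1]
tcp_rot: [3.114, -0.411, 0.002]
ft_force: [-4.6, 3.3, 8.6]
gripper_width: 8.9
grip_force: 22.8
```

Call:
{"fn": "send_rows", "kwargs": {
  "moves": [0.001, 0.003, -0.003, 0, 0.001, 0.005, -0.007, 0, 0.002, 0.007, -0.011, 0, 0.002, 0.009, -0.015, 0, 0.003, 0.01, -0.02, 0, 0.003, 0.01, -0.024, 0, 0.003, 0.01, -0.028, 0, 0.003, 0.01, -0.033, 0]
}}

```text
t: 4.87
eef_pos: [445.5, -82.8, 45.7]
tcp_rot: [-3.109, 0.416, -0.001]
ft_force: [5.6, 23.7, 3.4]
gripper_width: 9.1
grip_force: 25.1
```

```bash
python3 - <<'E'
from h import *
s=r.state();print(s['t'],s['eef_pos'],s['grip_force'],s['gripper_width'],s['ft_force'])
snap('wrist','w3')
E
```

```text
4.8667 [445.54751191 -82.78269295  45.74087278] 25.077427625656128 9.056389781386933 [ 5.57233701 23.69065075  3.41479471]
```

View pics/w3.png

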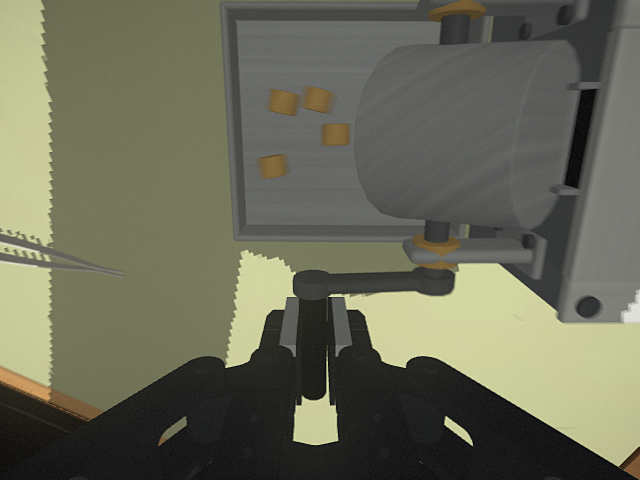

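Call:
{"fn": "send_rows", "kwargs": {
  "moves": [0, -0.001, -0.001, 0, 0, -0.002, -0.002, 0, 0, -0.002, -0.003, 0, 0, -0.002, -0.003, 0, 0, -0.002, -0.003, 0, 0, -0.002, -0.003, 0, 0, -0.002, -0.003, 0, 0, -0.002, -0.003, 0]
}}

```text
t: 5.58
eef_pos: [445.4, -82.9, 42.2]
tcp_rot: [-3.107, 0.417, 0.001]
ft_force: [9.7, 29.4, 0.8]
gripper_width: 8.8
grip_force: 25.4
```

```bash
python3 - <<'E'
from h import *
s=r.state();print(s['t'],s['eef_pos'],s['grip_force'],s['gripper_width'],s['ft_force'])
im,_=snap('wrist','w4'); im2,_=snap('scene','s4');im3,_=snap('top','t4')
R=lambda a,s:cv2.resize(a,s,interpolation=cv2.INTER_CUBIC)
o=np.zeros((600,800,3),np.uint8)
o[:300,:400]=R(im,(400,300)); o[:300,400:]=R(im3[190:300,240:386],(400,300)); o[300:,:400]=R(im2[200:320,270:430],(400,300))
cv2.imwrite('pics/m4.png',o[:,:,::-1])
E
```

```text
5.5833 [445.36884408 -82.94510032  42.20113388] 25.41949823498726 8.810948865752778 [ 9.67604201 29.42340246  0.79534024]
```

View pics/m4.png

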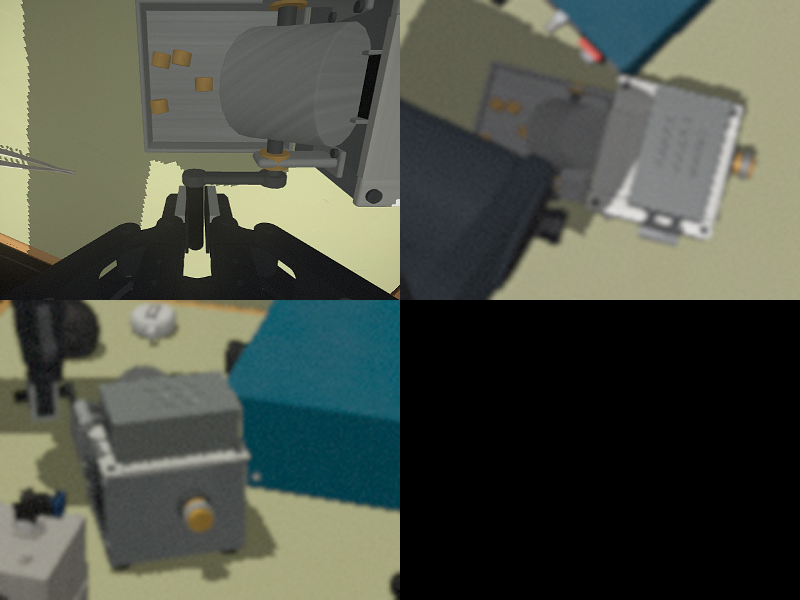

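Call:
{"fn": "send_rows", "kwargs": {
  "moves": [0, 0.002, 0.006, 0, 0, 0.002, 0.011, 0, 0, 0.002, 0.016, 0, -0.001, 0.001, 0.02, 0, -0.001, -0.001, 0.025, 0, -0.002, -0.003, 0.029, 0, -0.002, -0.005, 0.033, 0, -0.003, -0.008, 0.036, 0]
}}

```text
t: 6.4
eef_pos: [442.4, -95.8, 78.3]
tcp_rot: [-3.114, 0.412, -0.001]
ft_force: [0.3, 8.1, 1.5]
gripper_width: 9.1
grip_force: 22.4
```

Call:
{"fn": "send_rows", "kwargs": {
  "moves": [-0.001, -0.003, 0.003, 0, -0.002, -0.007, 0.006, 0, -0.003, -0.01, 0.009, 0, -0.004, -0.014, 0.011, 0, -0.004, -0.014, 0.011, 0, -0.004, -0.014, 0.011, 0, -0.004, -0.014, 0.011, 0, -0.004, -0.014, 0.011, 0]
}}

```text
t: 7.07
eef_pos: [438.5, -110.7, 89.0]
tcp_rot: [3.114, -0.411, 0.002]
ft_force: [-2.5, 2.9, 6.4]
gripper_width: 8.6
grip_force: 21.9
```

```bash
python3 - <<'E'
from h import *
s=r.state();print(s['t'],s['eef_pos'],s['grip_force'],s['gripper_width'],s['ft_force'])
im,_=snap('wrist','w5')
E
```

```text
7.0667 [ 438.45885169 -110.69172398   89.04920817] 21.882179975509644 8.597501387235745 [-2.46534769  2.93095049  6.43098364]
```

View pics/w5.png

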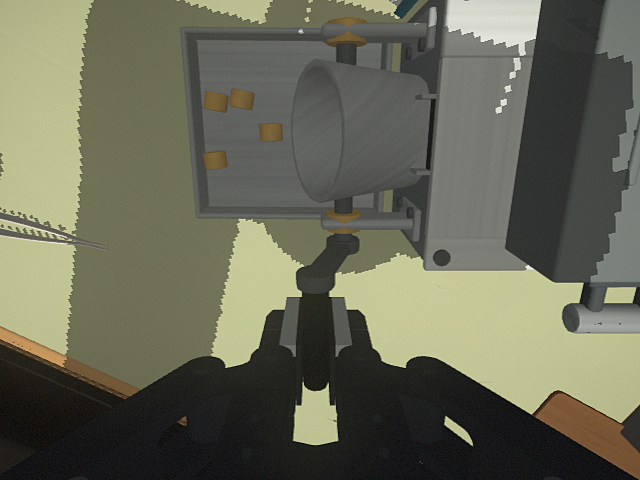

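Call:
{"fn": "send_rows", "kwargs": {
  "moves": [-0.001, -0.002, 0.001, 0, -0.001, -0.004, 0.001, 0, -0.002, -0.006, 0.001, 0, -0.002, -0.008, 0.002, 0, -0.002, -0.008, 0.002, 0, -0.002, -0.008, 0.002, 0, -0.002, -0.008, 0.002, 0, -0.002, -0.008, 0.002, 0]
}}

```text
t: 7.78
eef_pos: [436.4, -118.6, 90.6]
tcp_rot: [3.114, -0.411, 0.001]
ft_force: [-2.2, 3.5, 5.7]
gripper_width: 8.9
grip_force: 21.8
```

```bash
python3 - <<'E'
from h import *
im,_=snap('wrist','w6'); im2,_=snap('top','t6')
R=lambda a,s:cv2.resize(a,s,interpolation=cv2.INTER_CUBIC)
o=np.hstack([R(im[0:300,130:530],(400,300)),R(im2[190:300,240:386],(400,300))])
cv2.imwrite('pics/m6.png',o[:,:,::-1])
for n,a in (('w',im),('t',im2)):
  h=cv2.cvtColor(a,cv2.COLOR_RGB2HSV);m=((abs(h[...,0].astype(int)-17)<6)&(h[...,1]>120)&(h[...,2]>60)).astype(np.uint8)
  k=cv2.connectedComponentsWithStats(m);print(n,[(s[4],c.round()) for s,c in zip(k[2],k[3]) if 8<s[4]<2000])
E
```

```text
w [(np.int32(172), array([326.,  22.])), (np.int32(302), array([325.,  40.])), (np.int32(392), array([227.,  99.])), (np.int32(393), array([201., 101.])), (np.int32(326), array([255., 132.])), (np.int32(363), array([201., 159.])), (np.int32(246), array([324., 215.])), (np.int32(108), array([324., 230.])), (np.int32(9), array([623., 406.])), (np.int32(75), array([182., 422.]))]
t [(np.int32(168), array([246.,  16.])), (np.int32(72), array([279.,  46.])), (np.int32(83), array([198., 161.])), (np.int32(228), array([497., 213.])), (np.int32(23), array([164., 194.])), (np.int32(180), array([159., 236.])), (np.int32(9), array([362., 249.])), (np.int32(785), array([524., 362.])), (np.int32(270), array([311., 395.])), (np.int32(23), array([387., 394.])), (np.int32(122), array([380., 417.])), (np.int32(68), array([406., 438.])), (np.int32(82), array([377., 463.]))]
```

View pics/m6.png

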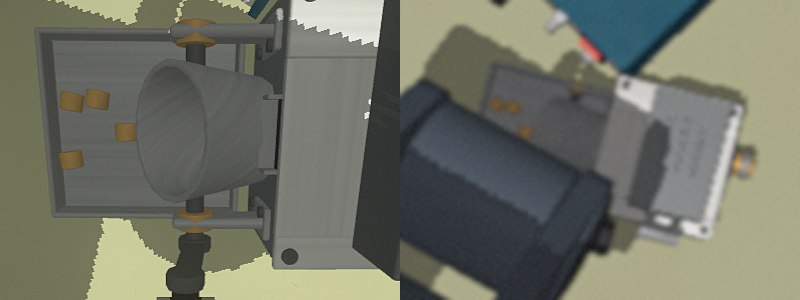

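Call:
{"fn": "send_rows", "kwargs": {
  "moves": [-0.001, -0.005, 0, 0, -0.003, -0.01, 0, 0, -0.004, -0.015, -0.001, 0, -0.005, -0.02, -0.003, 0, -0.007, -0.025, -0.006, 0, -0.008, -0.029, -0.009, 0, -0.009, -0.033, -0.013, 0, -0.01, -0.036, -0.016, 0]
}}

```text
t: 8.55
eef_pos: [426.8, -154.5, 74.3]
tcp_rot: [-3.113, 0.414, -0.002]
ft_force: [7.6, 19.4, 31.0]
gripper_width: 9.0
grip_force: 25.0
```

```bash
python3 - <<'E'
from h import *
s=r.state();print(s['t'],s['eef_pos'],s['grip_force'],s['gripper_width'],s['ft_force'])
im,_=snap('wrist','w7')
E
```

```text
8.55 [ 426.83799088 -154.54761741   74.29554865] 24.9632129073143 8.997993219502522 [ 7.58712041 19.36885231 30.98812543]
```

View pics/w7.png

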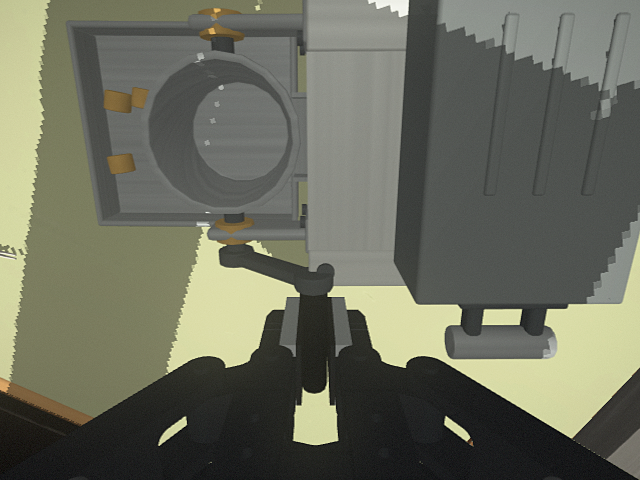

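Call:
{"fn": "send_rows", "kwargs": {
  "moves": [0, 0, 0, 0, 0, 0, 0, 0, 0, 0, 0, 0, 0, 0, 0, 0, 0, 0, 0.015, 0, 0, 0, 0.04, 0, 0, 0, 0.07, 0, 0, 0, 0.09, 0],
  "hand": 0.3
}}

```text
t: 9.27
eef_pos: [426.5, -154.9, 165.8]
tcp_rot: [3.114, -0.41, 0.002]
ft_force: [0.6, -0.0, -0.3]
gripper_width: 29.7
grip_force: 0.0
```

```bash
python3 - <<'E'
from h import *
s=r.state();print(s['t'],s['eef_pos'],s['tcp_rot'],s['gripper_width'],s['ft_force'])
for u,v in [(447,341),(557,341),(502,341)]: print(w('w7',u,v,z=112).round(1))
print(w('w7',500,341).round(1),w('w7',360,150).round(1),w('w7',480,250).round(1))
im,_=snap('wrist','w8')
h=cv2.cvtColor(im,cv2.COLOR_RGB2HSV);m=((abs(h[...,0].astype(int)-17)<6)&(h[...,1]>120)&(h[...,2]>60)).astype(np.uint8)
k=cv2.connectedComponentsWithStats(m)
for q,c in zip(k[2],k[3]):
  if 20<q[4]<2000: print(q[4],c.round(),w('w8',c[0],c[1]).round(1))
E
```

```text
9.2667 [ 426.53961981 -154.89482531  165.77155719] [ 3.11366758e+00 -4.10415004e-01  1.56431539e-03] 29.736406001745234 [ 0.61415044 -0.03415169 -0.34099259]
[ 428.  -195.5  112. ]
[ 419.3 -227.5  112. ]
[ 423.7 -211.5  112. ]
[ 427.1 -209.4  116.5] [ 487.2 -185.2   87.2] [ 458.3 -206.3  121. ]
68 [253.  51.] [ 542.5 -150.2   67.9]
92 [254.  63.] [ 536.5 -148.6   68.9]
216 [195. 103.] [531.  -95.3  15.3]
66 [502. 107.] [ 477.1 -282.8   59.9]
214 [176. 105.] [533.3 -82.   14.9]
187 [176. 149.] [504.9 -71.6  15.1]
92 [261. 187.] [ 469.7 -131.6   68.1]
39 [260. 197.] [ 463.7 -129.3   68.1]
1648 [ 79. 321.] [391.   66.3   1.4]
559 [302. 423.] [236.6 -90.3   1.8]
191 [493. 435.] [ 179.3 -262.3    4.6]
39 [594. 441.] [ 147.1 -353.9    5.1]
626 [447. 465.] [ 153.7 -213.7    4.4]
45 [609. 451.] [ 131.6 -366.6    5.3]
23 [637. 471.] [  98.1 -392.7    4.4]
```

Call:
{"fn": "send_rows", "kwargs": {
  "moves": [-0.001, -0.03, 0, 0, -0.003, -0.0565, 0, 0, -0.003, -0.0565, 0, 0, -0.003, -0.0565, -0.02, 0, -0.003, -0.0565, -0.04, 0, -0.003, -0.0565, -0.055, 0, -0.003, -0.0565, -0.065, 0, -0.003, -0.0565, -0.065, 0],
  "hand": -0.2
}}

```text
t: 9.98
eef_pos: [421.7, -209.7, 96.9]
tcp_rot: [-3.112, 0.411, 0.007]
ft_force: [-0.9, 0.3, 0.1]
gripper_width: 51.3
grip_force: 0.0
```

Call:
{"fn": "send_rows", "kwargs": {
  "moves": [0, 0, 0, 0, 0, 0, 0, 0, 0, 0, 0, 0, 0, 0, 0, 0, 0, 0, 0, 0, 0, 0, 0, 0, 0, 0, 0, 0, 0, 0, 0, 0],
  "hand": 1
}}

```text
t: 10.65
eef_pos: [423.3, -210.6, 99.5]
tcp_rot: [-3.114, 0.411, -0.0]
ft_force: [1.3, 3.8, -0.3]
gripper_width: 29.2
grip_force: 20.1
```

```bash
python3 - <<'E'
import numpy as np
e=np.array([.966,-.257])
def p(t): return np.array([*(e*(-106*np.cos(t)+26*np.sin(t)+106)),26*np.cos(t)+106*np.sin(t)-26])/1000
L=np.linspace(0,1.54,25)
for i in(0,8,16): print([list(map(float,(p(L[i+j])-p(L[i])).round(3))) for j in range(1,9)])
E
```

```text
[[0.002, -0.0, 0.007], [0.004, -0.001, 0.013], [0.007, -0.002, 0.02], [0.01, -0.003, 0.026], [0.013, -0.003, 0.032], [0.017, -0.005, 0.038], [0.021, -0.006, 0.043], [0.026, -0.007, 0.049]]
[[0.005, -0.001, 0.005], [0.01, -0.003, 0.01], [0.015, -0.004, 0.014], [0.021, -0.006, 0.018], [0.027, -0.007, 0.021], [0.033, -0.009, 0.024], [0.039, -0.01, 0.027], [0.045, -0.012, 0.029]]
[[0.007, -0.002, 0.002], [0.013, -0.003, 0.003], [0.02, -0.005, 0.004], [0.027, -0.007, 0.005], [0.033, -0.009, 0.005], [0.04, -0.011, 0.005], [0.047, -0.012, 0.004], [0.053, -0.014, 0.003]]
```

Call:
{"fn": "send_rows", "kwargs": {
  "moves": [0.002, 0, 0.007, 0, 0.004, -0.001, 0.013, 0, 0.007, -0.002, 0.02, 0, 0.01, -0.003, 0.026, 0, 0.013, -0.003, 0.032, 0, 0.017, -0.005, 0.038, 0, 0.021, -0.006, 0.043, 0, 0.026, -0.007, 0.049, 0]
}}

```text
t: 11.32
eef_pos: [449.1, -217.5, 148.7]
tcp_rot: [-3.114, 0.41, 0.002]
ft_force: [1.1, 2.6, -3.3]
gripper_width: 29.1
grip_force: 20.1
```

Call:
{"fn": "send_rows", "kwargs": {
  "moves": [0.005, -0.001, 0.005, 0, 0.01, -0.003, 0.01, 0, 0.015, -0.004, 0.014, 0, 0.021, -0.006, 0.018, 0, 0.027, -0.007, 0.021, 0, 0.033, -0.009, 0.024, 0, 0.039, -0.01, 0.027, 0, 0.045, -0.012, 0.029, 0]
}}

```text
t: 11.98
eef_pos: [494.7, -229.7, 177.9]
tcp_rot: [-3.114, 0.411, 0.0]
ft_force: [-0.3, 4.9, 1.6]
gripper_width: 29.6
grip_force: 20.5
```

Call:
{"fn": "send_rows", "kwargs": {
  "moves": [0.007, -0.002, 0.002, 0, 0.013, -0.003, 0.003, 0, 0.02, -0.005, 0.004, 0, 0.027, -0.007, 0.005, 0, 0.033, -0.009, 0.005, 0, 0.04, -0.011, 0.005, 0, 0.047, -0.012, 0.004, 0, 0.053, -0.014, 0.003, 0]
}}

```text
t: 12.65
eef_pos: [548.8, -244.1, 180.6]
tcp_rot: [3.114, -0.411, 0.003]
ft_force: [0.8, 5.0, 3.1]
gripper_width: 29.2
grip_force: 20.9
```

Call:
{"fn": "send_rows", "kwargs": {
  "moves": [0, 0, 0, 0, 0, 0, 0, 0, 0, 0, 0, 0, 0, 0, 0, 0, 0, 0, 0.01, 0, 0, 0, 0.03, 0, 0, 0, 0.06, 0, 0, 0, 0.08, 0],
  "hand": -0.2
}}

```text
t: 13.32
eef_pos: [547.6, -244.5, 263.1]
tcp_rot: [3.113, -0.411, 0.004]
ft_force: [0.2, -0.2, -0.2]
gripper_width: 51.3
grip_force: 0.0
```

Call:
{"fn": "send_rows", "kwargs": {
  "moves": [-0.04, 0.01, 0, 0, -0.08, 0.02, 0, 0, -0.12, 0.03, 0, 0, -0.12, 0.03, 0, 0, -0.12, 0.03, 0, 0, -0.12, 0.03, 0, 0, -0.12, 0.03, 0, 0, -0.12, 0.03, 0, 0],
  "hand": 0.3
}}

```text
t: 13.98
eef_pos: [428.8, -214.9, 260.9]
tcp_rot: [3.113, -0.41, 0.003]
ft_force: [0.5, 1.2, 0.2]
gripper_width: 29.8
grip_force: 0.0
```

```bash
python3 - <<'E'
from h import *
s=r.state();print(s['t'],s['eef_pos'],s['tcp_rot'],s['gripper_width'],s['ft_force'])
im,d=snap('wrist','w9')
f=np.load('pics/w9.npz');uu,vv=np.meshgrid(np.arange(640),np.arange(480))
Ti=np.linalg.inv(f['T']);ray=np.stack([uu,vv,uu*0+1],-1)@np.linalg.inv(f['K']).T*[1,-1,-1]
p=(ray*d[...,None])@Ti[:3,:3].T+Ti[:3,3]
c,sn=np.cos(-.26),np.sin(-.26); q=p-[485,-216,0]
lx=q[...,0]*c+q[...,1]*sn; ly=-q[...,0]*sn+q[...,1]*c; z=p[...,2]
for x in range(-70,90,5): print(x,[int(np.median(z[k])) if (k:=(d>0)&(abs(lx-x)<2.5)&(abs(ly-y)<2.5)).sum()>2 else -1 for y in range(-50,55,5)])
m=(d>0)&(z>106)&(z<118)&(abs(lx)<46)&(abs(ly)<46)
print(m.sum(),np.median(p[m],0),[np.percentile(a[m],[2,50,98]).round(1) for a in(lx,ly,z)])
E
```

```text
13.9833 [ 428.79823827 -214.9384867   260.86386577] [ 3.11338468 -0.41000633  0.0031543 ] 29.776965531557813 [0.49723952 1.18592942 0.21201941]
-70 [318, -1, -1, -1, -1, -1, -1, -1, -1, -1, -1, -1, -1, -1, -1, 321, -1, -1, 90, 92, 91]
-65 [320, -1, -1, -1, 293, -1, -1, -1, -1, -1, 286, 299, -1, -1, 314, 321, 324, 320, 89, 92, 91]
-60 [318, 316, -1, -1, 296, -1, -1, -1, -1, -1, 285, 300, -1, -1, 316, 318, 321, 320, 90, 92, 91]
-55 [318, 316, 86, 86, 296, 86, 86, 86, 86, 86, 285, 300, 86, 87, 316, 318, 333, 87, 91, 92, 91]
-50 [317, 313, 283, 279, 296, 86, 86, 87, 86, 86, 282, 300, 280, 285, 314, 318, 335, 339, 91, 94, 92]
-45 [317, 307, 310, 309, 296, 337, 340, 341, 341, 340, 297, 297, 311, 309, 313, 319, 329, 336, 337, 341, 343]
-40 [314, 86, 307, 336, 341, 343, 86, 85, 86, 346, 342, 340, 334, 307, 86, 314, 317, 333, 338, 342, 68]
-35 [-1, 86, 86, 339, 341, 343, 87, 85, 86, 87, 343, 342, 337, 86, 86, 86, 86, 86, 86, 86, -1]
-30 [-1, 86, 86, 86, 86, 86, 86, 86, 86, 86, 86, 86, 86, 86, 86, 86, 86, 87, 87, 86, -1]
-25 [-1, 86, 86, 86, 86, 86, 87, 86, 86, 86, 86, 86, 87, 86, 87, 86, 86, 
[... 1481 characters left out ...]
177, 177, 177, 178, 179, 179, 179, 179, 179, 178, 177, 177, -1, -1, -1, -1, 55, 85, 86]
65 [-1, -1, 177, 177, 177, 196, 197, 197, 197, 197, 197, 195, 177, 177, 176, -1, -1, 63, 74, 85, 85]
70 [-1, -1, 177, 177, 177, 196, 198, 197, 197, 197, 197, 196, 177, 178, 177, -1, -1, 74, 85, 85, 85]
75 [-1, -1, 178, 178, 178, 178, -1, -1, -1, -1, -1, 178, 178, 178, 177, -1, 81, 84, 85, 85, 85]
80 [-1, -1, -1, -1, -1, -1, -1, -1, -1, -1, -1, -1, -1, -1, -1, -1, 84, 85, 85, 85, 85]
85 [-1, -1, -1, -1, -1, -1, -1, -1, -1, -1, -1, -1, -1, -1, -1, -1, 85, 85, 85, 85, 85]
409 [ 475.4015425  -223.69948698  112.53449265] [array([-20.2,  -7.3,  45. ]), array([-14.3, -10. ,  -6.3]), array([107.9, 112.5, 114.4])]
```

Call:
{"fn": "send_rows", "kwargs": {
  "moves": [0.022, -0.004, 0, 0, 0.044, -0.008, -0.03, 0, 0.044, -0.008, -0.07, 0, 0.044, -0.008, -0.1, 0, 0.044, -0.008, -0.13, 0, 0.044, -0.008, -0.15, 0, 0.044, -0.008, -0.162, 0, 0.044, -0.008, -0.17, 0]
}}

```text
t: 14.7
eef_pos: [471.3, -221.6, 88.0]
tcp_rot: [-3.113, 0.41, 0.004]
ft_force: [0.1, -0.0, -0.1]
gripper_width: 30.0
grip_force: 0.0
```

Call:
{"fn": "send_rows", "kwargs": {
  "moves": [0, 0, 0, 0, 0, 0, 0, 0, 0, 0, 0, 0, 0, 0, 0, 0, 0, 0, 0, 0, 0, 0, 0, 0, 0, 0, 0, 0, 0, 0, 0, 0],
  "hand": 1,
  "newtons": 40
}}

```text
t: 15.37
eef_pos: [471.3, -221.9, 90.6]
tcp_rot: [3.114, -0.411, 0.001]
ft_force: [-0.1, 0.6, 0.1]
gripper_width: 7.2
grip_force: 43.0
```

Call:
{"fn": "send_rows", "kwargs": {
  "moves": [0, 0, 0.005, 0, 0, 0, 0.012, 0, 0, 0, 0.02, 0, 0, 0, 0.03, 0, 0, 0, 0.04, 0, 0, 0, 0.05, 0, 0, 0, 0.06, 0, 0, 0, 0.075, 0]
}}

```text
t: 16.03
eef_pos: [470.8, -221.5, 166.0]
tcp_rot: [-3.114, 0.411, 0.002]
ft_force: [-0.1, 0.3, -1.5]
gripper_width: 6.9
grip_force: 43.0
```

Call:
{"fn": "send_rows", "kwargs": {
  "moves": [0, 0, 0.015, 0, 0, 0, 0.035, 0, 0, 0, 0.055, 0, 0, 0, 0.075, 0, 0, 0, 0.095, 0, 0, 0, 0.115, 0, 0, 0, 0.135, 0, 0, 0, 0.145, 0]
}}

```text
t: 16.7
eef_pos: [471.9, -222.3, 313.7]
tcp_rot: [3.112, -0.41, 0.007]
ft_force: [0.6, -0.7, -0.8]
gripper_width: 6.7
grip_force: 43.0
```

Call:
{"fn": "send_rows", "kwargs": {
  "moves": [0, 0, 0, 0.08, 0, 0, 0, 0.18, 0, 0, 0, 0.28, 0, 0, 0, 0.38, 0, 0, 0, 0.48, 0, 0, 0, 0.58, 0, 0, 0, 0.68, 0, 0, 0, 0.78]
}}

```text
t: 17.37
eef_pos: [470.8, -221.5, 310.3]
tcp_rot: [-3.034, -0.812, 0.001]
ft_force: [0.2, -0.5, -0.8]
gripper_width: 7.1
grip_force: 43.1
```

Call:
{"fn": "send_rows", "kwargs": {
  "moves": [0, 0, 0, 0.1, 0, 0, 0, 0.2, 0, 0, 0, 0.3, 0, 0, 0, 0.4, 0, 0, 0, 0.5, 0, 0, 0, 0.6, 0, 0, 0, 0.7, 0, 0, 0, 0.79]
}}

```text
t: 18.03
eef_pos: [470.8, -221.5, 310.2]
tcp_rot: [-2.488, -1.916, 0.0]
ft_force: [0.2, -0.3, -0.0]
gripper_width: 6.8
grip_force: 43.1
```

Call:
{"fn": "send_rows", "kwargs": {
  "moves": [0, 0, 0, 0, 0, 0, 0, 0, 0, 0, 0, 0, 0, 0, 0, 0, 0, 0, 0, 0, 0, 0, 0, 0, 0, 0, 0, 0, 0, 0, 0, 0]
}}

```text
t: 18.7
eef_pos: [471.2, -221.8, 310.3]
tcp_rot: [-2.494, -1.911, 0.0]
ft_force: [0.9, 0.1, -1.4]
gripper_width: 7.1
grip_force: 43.1
```

```bash
python3 - <<'E'
from h import *
s=r.state();print(s['t'],s['eef_pos'],s['tcp_rot'],s['gripper_width'],s['grip_force'],s['ft_force'],abs(s['dq']).max())
R=cv2.Rodrigues(s['tcp_rot'])[0];print('closing yaw',np.arctan2(R[1,1],R[0,1]))
for cam in('wrist','top','scene'):
  n=cam+'9';im,d=snap(cam,n)
  f=np.load(f'pics/{n}.npz');uu,vv=np.meshgrid(np.arange(640),np.arange(480))
  Ti=np.linalg.inv(f['T']);ray=np.stack([uu,vv,uu*0+1],-1)@np.linalg.inv(f['K']).T*[1,-1,-1]
  p=(ray*d[...,None])@Ti[:3,:3].T+Ti[:3,3]
  q=p-s['eef_pos'];m=(d>0)&(np.hypot(q[...,0],q[...,1])<50)&(q[...,2]<-6)&(q[...,2]>-90)
  if m.sum()>5: print(cam,m.sum(),p[m].min(0).round(),p[m].max(0).round(),np.linalg.svd(p[m]-p[m].mean(0),full_matrices=False)[2].round(2))
  h=cv2.cvtColor(im,cv2.COLOR_RGB2HSV);b=((abs(h[...,0].astype(int)-17)<7)&(h[...,1]>110)&(h[...,2]>50)).astype(np.uint8)
  k=cv2.connectedComponentsWithStats(b)
  for a,c in zip(k[2],k[3]):
    if 5<a[4]<2000:
      P=w(n,*c)
      if P[2]<40 and np.hypot(P[0]-515,P[1]+100)<100: print(cam,a[4],c.round(),P.round(1))
E
```

```text
18.7 [ 471.22128448 -221.82824451  310.28421811] [-2.49369004e+00 -1.91068135e+00  2.83435046e-05] 7.069675989865161 43.051918745040894 [ 0.86988799  0.12133202 -1.35991077] 0.0011724324170663974
closing yaw -0.2632107251208924
wrist 450 [ 476. -191.  259.] [ 484. -188.  304.] [[ 0.01 -0.   -1.  ]
 [-0.97  0.26 -0.01]
 [-0.26 -0.97 -0.  ]]
wrist 108 [309.  35.] [505.  -71.6  15.3]
wrist 111 [339.  38.] [533.1 -82.1  15.3]
wrist 104 [340.  53.] [530.8 -95.2  15.4]
wrist 72 [324.  67.] [ 511.7 -103.4   14.8]
scene 313 [ 461. -253.  256.] [ 480. -190.  304.] [[ 0.23  0.97 -0.07]
 [-0.01 -0.07 -1.  ]
 [-0.97  0.23 -0.01]]
```

```bash
python3 -c "
from rig import job
print(job.job_done())"
```

```text
the job is handed in; nothing more can be done
None
```

I tipped and emptied the cup and brought it back upright, opened the flap, and handed the job in holding the plate still and quarter-turned, about 25 cm above the worktop. Four of the five slugs were seen in the pan. I never saw the fifth; the cup was empty, so it is probably in the part of the pan hidden under the cup, but I did not check.

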